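Shim the casting stand level

TASK

The casting stand's slab hangs low at its free corner: pick up the orange wedge, set its thin end under the screw foot at that corner and push it in gently until the bubble of the level on the slab stands centred between its two lines. Leave the wedge flat on the bench carrying the foot; do not touch the slab or what is on it, do not jam the wedge, and leave everything else on the bench where it is.

Things in the scene. Friction and masses are not known exactly. Their poses are not given: they have to be found in the camera images.
- wedge: Loose orange plastic wedge, 110 g, 160 x 40 mm, flat underside; its top slopes evenly from 3 mm thick at the thin end to 46 mm at the thick end (0.27 mm per mm). Origin: centre of the underside; x along its length, thin end at x = +80 mm, z up. Starts flat on the bench. Friction about 0.6: it does not slip back under the slab's load.
- stand: Fixed grey base of the casting stand (place and yaw vary). Origin: on the bench under the slab's centre; -y points to the slab's low corner, z up. The slab pivots on two posts at y = +50 mm, 46 mm up. A buffer and the base plate, 35 mm high, reach to y = -15 mm; from there to the low corner only the screw foot is under the slab.
- slab: White square slab on the stand, 240 x 240 x 16 mm, 2.6 kg with the plaster mould (50 mm high) and level on it; corners on the stand's x and y axes, 170 mm from the centre. Origin: mid pivot line (stand y = +50 mm), half thickness; axes as the stand's. Turns freely about x; starts with the -y corner 0.06 rad low on the buffer; hard stop 0.035 rad past level.
- slab_corner (a point): Tip of the slab's low free corner, on its underside: 25 mm above the bench at the start, 38 mm when level (top of the slab then 54 mm). The corner's foot bears down on the wedge with about 6 to 9 N.
- foot_axis (a point): Point on the slab's underside on the axis of the screw foot, 25 mm in from the low corner (slab y = -195 mm, stand y = -145 mm). The round rubber foot, 16 mm across, hangs from here, screwed out by an unknown amount: its lowest point is 16 to 27 mm above the bench when the slab is level, 12 mm less at the start.
- level_mid (a point): Middle of the level's window, on its top: aluminium level fixed on the slab, 160 x 30 x 20 mm, lying along y, its top 74 mm above the bench when level. Green window 130 mm long with two black lines across it 32 mm apart (inside); the white bubble, 24 mm long, belongs midway between them.
- bubble (a joint): Bubble's place in the level, m along the slab's y: 0 is midway between the lines (slab level); positive: away from the foot, the foot's corner being too low. 0.8 m per rad of tilt: starts at +0.048 and falls about 1.1 mm per mm that the wedge goes in under the foot; 4 mm either way brings the bubble's end to a line.
- prop: Bystander: loose terracotta kiln prop, a plain cylinder 32 mm across, 50 mm high; stands in the wedge's neighbourhood. Origin: centre of its underside.
- bowl_a: Bystander: loose raw clay bowl, 110 mm across, 60 mm high; right side of the bench. Origin: centre of its underside.
- bowl_b: Bystander: loose raw clay bowl, 100 mm across, 55 mm high; far side of the bench. Origin: centre of its underside.
- brush: Bystander: loose brush lying flat, 180 mm long; left side. Origin: in the middle of its length, on the underside.
- cup: Bystander: loose blue ceramic cup, 72 mm across, 80 mm high; left side. Origin: centre of its underside.
- glaze: Bystander: loose amber glass jar, 64 mm across, 85 mm high; right side. Origin: centre of its underside.
Not all that is in view belongs to the job. There is more than one size of the wedge; the one meant has the size given above.

How it is judged:
At the end, for the whole second after the job is handed in: The bubble stands between the two lines (within 4 mm of centred), the wedge lies flat on the bench (within 0.05 rad) under the foot (foot axis within 20 mm of the wedge's centre line) and carries it with more than 1 N, everything at rest (value of joint bubble between -0.004 and 0.004 m and contact force between wedge and slab above 1 N and y of foot_axis in the frame of wedge between -0.02 and 0.02 m and angle between wedge's own z axis and vertical below 0.05 rad and linear speed of wedge below 0.01 m/s and angular speed of slab below 0.03 rad/s); the robot touches nothing.
It fails at once if the robot touches the slab, the level or the mould with more than 3 N (contact force between any of the fingers, the arm and slab above 3 N).
It fails at once if the wedge is jammed: more than 20 N between wedge and slab or foot (contact force between wedge and slab above 20 N).
It fails at once if a bystander is moved: prop, bowls, cup or jar by more than 20 mm, brush by more than 30 mm (distance of any of prop, bowl_a, bowl_b, cup, glaze from where it was at the start of the episode above 0.02 m or distance of brush from where it was at the start of the episode above 0.03 m).
It also fails if it takes over 51 s, if anything falls off the work surface, if the arm or the gripper's body presses on something with over 40 N, if the wrist force passes 120 N, or if a joint passes its speed limit or range.

ROBOT

A 6-joint arm with a two-finger parallel gripper is mounted at the origin on the work surface. World frame = base frame: x ahead of the robot, y to its left, z up, the work surface at z = 0. Lengths are in m, angles in rad, forces in N, time in s.
With the tool pointing down it reaches from about 0.4 to 0.925 m from the base axis. Payload 12.5 kg.
Tool frame: the origin (TCP) lies at the very end of the fingers, on their centre line; the grasp point (between the pads) lies 19 mm behind it; y points along the fingers, x is the direction in which the jaws open and shut, and the axes are right-handed (so a half turn about y gives the same grasp; the last joint's range is limited). The gripper opens to 95 mm and grips with 3 to 60 N. Pads are 20 mm wide; open, the fingers measure 119 mm over their backs; the gripper's body (75 mm by 180 mm) begins 59 mm behind the grasp point.
Start: joints at [1.04, 0.491, 1.559, -0, 1.092, -0.106], TCP at [0.258, 0.569, 0.215] pointing down, gripper open.
Joint ranges: [-3.1, 3.1], [-0.84, 2.19], [0.05, 2.79], [-1.13, 4.28], [0.06, 2.93], [-2.69, 2.69]. Speed limits (rad/s): [2.22, 2.22, 2.79, 3.14, 3.14, 3.14].

INTERFACE

Orientations are given as a rotation vector (axis times angle).
In Python, from workcell import arm, get_image, silhouettes, tip_of gives the robot as it stands.
- The arm moves only by the shell command python3 -m creep 'ROWS'. ROWS is JSON, a list of rows, each an object of numbers: "gripper": the opening, from -1 (shut) to 1 (fully open), so that 0 is half open; "tx", "ty", "tz": the shift along the tool's x, y, z as a fraction of full scale; "turn": the turn about the tool's y as a fraction of full scale. A call has 1 to 8 rows; each row is the pose to reach, as a shift and turn from the pose commanded when the call began, along the tool's axes at that moment; what a row does not reach only later rows make up. Full scale, the value 1, is 0.3 m for a shift and 90 degrees for a turn. A row lasts 1/10 s, in which the tool goes at most 50 mm and 8.59 degrees, less where a joint would pass 70% of its speed; a pose out of reach is approached as far as the arm can. A call with a number of a shift or a turn outside -1 to 1 is refused whole. A call with a gripper value outside its range is refused whole. The fingers move at their own pace and stop on an object; the grip force is fixed at half the most. Time passes only in rows, so rows that repeat a pose let the fingers close. It gives the time, the measured TCP pose, the force and the opening at its end, in the units of the state.
- arm.read_state(): the state, without advancing time (a new reading comes with each control period).
- get_image(name): name is "side" or "top" or "wrist"; returns a dict with "frame" (480x640x3 uint8, blue, green, red), "fovy" (degrees; the focal length in pixels is half the picture's height over the tangent of half this angle, whatever the lens; pixels are square), "cx", "cy" (the principal point, pixels), "R" (3x3) and "t" (3): a world point X has camera coordinates R X + t. Camera axes: x right, y down, z forward; pixel columns grow to the right and rows downward; lengths in m; the calibration is good to about 2 mm. A picture is of the moment at which its call begins. There is no depth.
- arm.close_job(): hands the job in, once; it reports no verdict.
Trained networks look in a picture, given as the dict that the camera call returned (one of the last four; its "shot" number tells which), for a name from the list of things; names that differ only in an ending like _2 or _b are one class to them, and where a whole thing is asked for, a point or a joint stands for the part that bears it (a point fixed in the world has none). Each returns a list of dicts, best first, with "score" (0 to 1); they miss things now and then, are a little off and sometimes report something else, mostly with a low value. They report only what shows in the picture. A call takes as long as a camera call. They do not tell look-alikes from the thing itself.
- silhouettes(picture, name): "pixels" (480x640 bool, what is visible of it).
- tip_of(picture, name): "centre" ([x, y, z] in m, in world coordinates, good to about 4 mm: a listed point, or the origin of a listed thing).
The state is a dict: "t": time; "q": joint angles; "dq": joint speeds; "tau": joint torques, N m; "position": TCP position; "ee_rot": TCP orientation; "wrist_force": force on the tool from outside, world axes, zero at the start; "moment": the same for the moment, N m; "opening": finger opening in m.
Only numpy, scipy, OpenCV 4.12 (cv2) and the standard library are available. Lean on these libraries where they do the work, as an engineer would, in place of code of your own. Each camera call takes 0.05 s, during which the arm holds its last target.

## Working session

There is one attempt and no reset: what is moved stays moved. The work goes in short steps, Python scripts to look and compute and a shell command to move; the robot and the scene stay as the last step left them, time stands still between calls to the robot, and variables do not carry over. Pictures are saved under pics/ and viewed, and the job is handed in when it is done.

```bash
ls; mkdir -p pics; python3 - <<'E'
from workcell import arm,get_image,silhouettes,tip_of
import cv2
print(arm.read_state())
for n in ["top","side","wrist"]:
    p=get_image(n); cv2.imwrite(f"pics/{n}0.png",p["frame"]); print(n,p["fovy"],p["cx"],p["cy"],p["R"],p["t"])
    for k in ["wedge","stand","slab_corner","foot_axis","level_mid","prop","bowl_a","brush","cup","glaze"]:
        print(k,[(round(d["score"],2),[round(float(v),3) for v in d["centre"]]) for d in tip_of(p,k)])
E
```

```text
pics
{'t': 0.0, 'q': array([ 1.04038425e+00,  4.91540970e-01,  1.55950605e+00, -1.69037215e-05,
        1.09167289e+00, -1.05600317e-01]), 'dq': array([-1.27979384e-04,  1.36542195e-03,  6.64591368e-04, -2.96475269e-05,
        2.13008860e-05,  6.93244327e-04]), 'tau': array([-2.46935888e-03, -6.12646222e+01, -2.58175313e+01,  6.91709295e-02,
        4.82572988e-02, -1.39117792e-04]), 'position': array([0.2574414 , 0.56922491, 0.2140538 ]), 'ee_rot': array([-1.38126297, -0.8900985 ,  0.89174114]), 'wrist_force': array([ 0.11914633, -1.0846866 ,  0.15486385]), 'moment': array([0.01597381, 0.00295223, 0.02523008]), 'opening': 0.09505005767260817}
top 48.51951769847304 334.2475653397805 243.10387056987557 [[ 0.00505737 -0.99998144 -0.00339602]
 [-0.97609778 -0.00419864 -0.21729128]
 [ 0.21727299  0.00441377 -0.9761009 ]] [0.0541204  0.50863532 1.33520927]
wedge [(0.88, [0.359, -0.099, 0.001]), (0.76, [0.596, -0.25, -0.0]), (0.64, [0.252, -0.298, 0.002]), (0.61, [0.42, 0.586, -0.003])]
stand [(0.57, [0.53, 0.196, 0.003]), (0.33, [0.56, 0.15, 0.066])]
slab_corner [(0.81, [0.552, 0.023, 0.
[... 815 characters left out ...]

level_mid [(0.68, [0.56, 0.155, 0.07])]
prop [(0.58, [0.432, -0.244, 0.0])]
bowl_a [(0.81, [0.75, -0.151, 0.002]), (0.8, [0.654, -0.445, -0.002])]
brush [(0.8, [0.422, 0.579, 0.0]), (0.44, [0.556, 0.027, 0.027])]
cup [(0.72, [0.559, 0.528, -0.001])]
glaze [(0.81, [0.523, -0.476, 0.003])]
wrist 71.9918287879659 315.0855256824859 242.0212541979054 [[ 4.10636508e-01  9.11799086e-01 -2.92572373e-04]
 [ 8.71503358e-01 -3.92394607e-01  2.94123051e-01]
 [ 2.68066325e-01 -1.21032640e-01 -9.55767516e-01]] [-0.6255786  -0.03479793  0.39277236]
wedge []
stand []
slab_corner []
foot_axis []
level_mid []
prop []
bowl_a []
brush [(0.94, [0.418, 0.583, -0.001])]
cup [(0.7, [0.559, 0.534, 0.003])]
glaze []
```

View pics/top0.png

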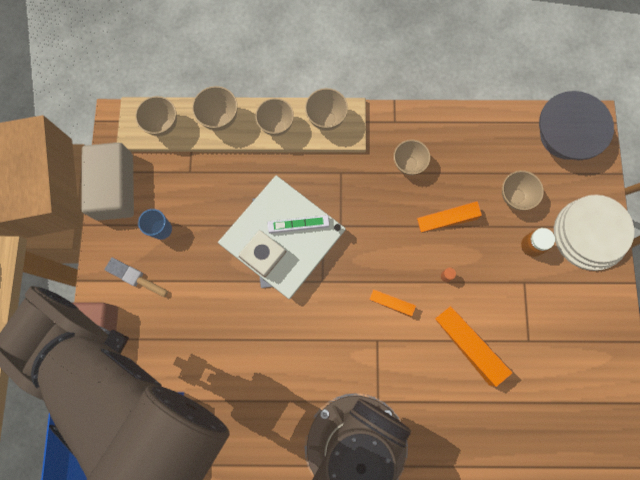

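View pics/side0.png

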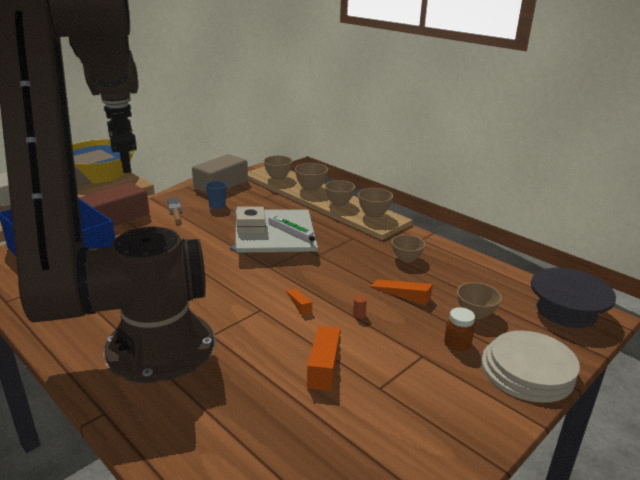

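The three orange wedges in the top picture are at (450,216), (393,303) and (474,348). By eye the first is about 160x40 mm, the second is too small and the third too big. I'll measure them and enlarge a crop.

```bash
cat > h.py <<'E'
import numpy as np,cv2
from scipy.optimize import minimize,least_squares
def K(p):
    f=240/np.tan(np.radians(p["fovy"])/2); return np.array([[f,0,p["cx"]],[0,f,p["cy"]],[0,0,1]])
def proj(p,X):
    X=np.atleast_2d(X)@np.asarray(p["R"]).T+p["t"]; u=X@K(p).T; return u[:,:2]/u[:,2:]
def back(p,uv,z):
    uv=np.atleast_2d(uv); d=np.c_[uv,np.ones(len(uv))]@np.linalg.inv(K(p)).T@np.asarray(p["R"])
    c=-np.asarray(p["R"]).T@p["t"]; return c+d*((z-c[2])/d[:,2])[:,None]
def wedge_pts(x,y,yaw,z=0,L=.16,W=.04,t0=.003,t1=.046):
    P=np.array([[sx*L/2,sy*W/2,zz] for sx,h in((1,t0),(-1,t1)) for sy in(1,-1) for zz in(0,h)])
    c,s=np.cos(yaw),np.sin(yaw); return P@np.array([[c,-s,0],[s,c,0],[0,0,1]]).T+[x,y,z]
def hullmask(p,P):
    m=np.zeros((480*4,640*4),np.uint8); h=cv2.convexHull(((proj(p,P)+.5)*4-.5).astype(np.float32))
    cv2.fillConvexPoly(m,np.round(h).astype(int),255); return cv2.resize(m,(640,480),interpolation=cv2.INTER_AREA)/255.
def fit(ps,ms,x0,model,step=(.01,.01,.1)):
    def cost(v):
        c=0
        for p,m in zip(ps,ms):
            a=hullmask(p,model(*v)); c+=np.abs(a-m).sum()/m.sum()
        return c
    S=np.array([x0]+[np.array(x0)+np.eye(3)[i]*step[i] for i in range(3)])
    r=minimize(cost,x0,method="Nelder-Mead",options=dict(initial_simplex=S,xatol=1e-4,fatol=1e-4,maxiter=200)); return r.x,r.fun
E
python3 - <<'E'
from workcell import arm,get_image,silhouettes,tip_of
from h import *
T=get_image("top");S=get_image("side")
def pick(p,name,c):
    best=None
    for d in silhouettes(p,name):
        ys,xs=np.nonzero(d["pixels"]); m=[xs.mean(),ys.mean()]
        e=np.hypot(*(np.array(m)-proj(p,c)[0]))
        if best is None or e<best[0]: best=(e,d["pixels"].astype(float))
    return best
for c in([.596,-.25,.01],[.252,-.298,.02],[.359,-.099,.005]):
    e,m=pick(T,"wedge",c); r=cv2.minAreaRect(back(T,np.argwhere(m)[:,::-1].astype(float),.02)[:,:2].astype(np.float32)); print(c,e,np.round(r[0],3),np.round(r[1],3),r[2])
mt=pick(T,"wedge",[.596,-.25,.01]);ms=pick(S,"wedge",[.596,-.25,.01]);print(mt[0],ms[0])
for y0 in(1.8,1.5,-1.6): print(fit([T,S],[mt[1],ms[1]],[.596,-.25,y0],wedge_pts))
im=T["frame"][180:260,380:500]; im2=S["frame"][260:330,350:450]
cv2.imwrite("pics/crop.png",np.hstack([cv2.resize(im,(450,300),interpolation=2),cv2.resize(im2,(350,300),interpolation=2)]))
# slab
e,m=pick(T,"slab",[.555,.17,.04]); print("slab",e,m.sum())
cnt=max(cv2.findContours(m.astype(np.uint8),0,1)[0],key=cv2.contourArea); h=cv2.convexHull(cnt)
print(cv2.approxPolyDP(h,8,True)[:,0])
im=T["frame"][165:310,210:360]; cv2.imwrite("pics/slab.png",cv2.resize(im,None,fx=4,fy=4,interpolation=2))
E
```

```text
[0.596, -0.25, 0.01] 3.7441212243032163 [ 0.588 -0.254] [0.05  0.175] 15.771020889282227
[0.252, -0.298, 0.02] 4.660259193263251 [ 0.245 -0.3  ] [0.223 0.065] 40.81982421875
[0.359, -0.099, 0.005] 0.4911856589725223 [ 0.356 -0.096] [0.118 0.032] 68.23009490966797
3.7441212243032163 5.524618710439006
(array([ 0.58943173, -0.25294763,  1.81344768]), np.float64(0.09857077445981469))
(array([ 0.58965169, -0.25268237,  1.81531789]), np.float64(0.09890703673489712))
(array([ 0.59294838, -0.26521148, -1.23660938]), np.float64(0.6242099968372564))
slab 13.341849790832194 8187.0
[[275 176]
 [345 229]
 [289 298]
 [219 243]]
```

View pics/crop.png

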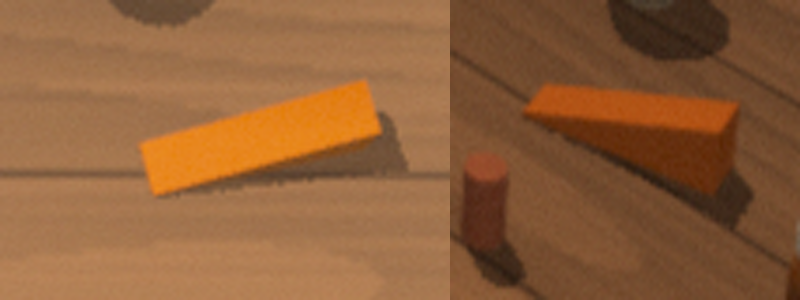

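View pics/slab.png

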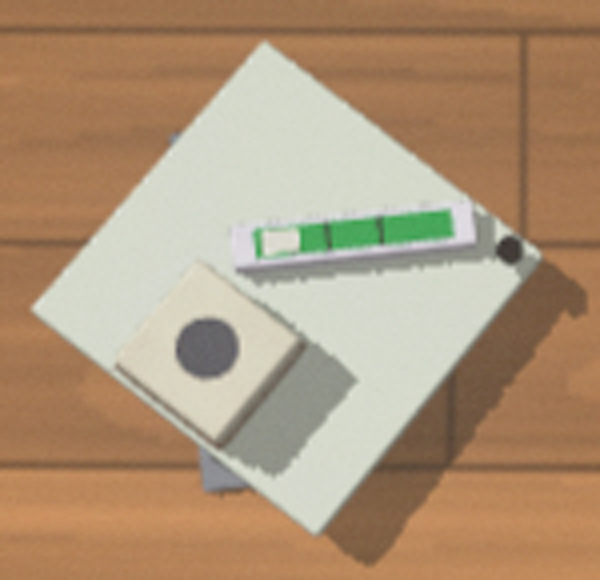

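The crop shows the (450,216) wedge: thin end left at about (420,222), thick end right at about (480,212). The 2-view fit with the 160x40x46 model agrees (9.9% residual), so this is the one meant. Next I fit the stand pose and the tool axes.

```bash
python3 - <<'E'
from workcell import arm,get_image,silhouettes,tip_of
from h import *
from scipy.spatial.transform import Rotation as Ro
T=get_image("top");S=get_image("side")
def slab_pts(x,y,yaw,a=.06):
    # stand frame -> slab frame tilt: -y corner low
    P=np.array([[0,.17-.05],[.17,-.05],[0,-.17-.05],[-.17,-.05]])
    Q=np.array([[px,py*np.cos(a)-pz*np.sin(a),py*np.sin(a)+pz*np.cos(a)] for pz in(-.008,.008) for px,py in P])+[0,.05,.046]
    c,s=np.cos(yaw),np.sin(yaw); return Q@np.array([[c,-s,0],[s,c,0],[0,0,1]]).T+[x,y,0]
uv=np.array([[275,176],[345,229],[289,298],[219,243.]])  # top-face extremes
f0=None
def hsv_mask(p):
    # model hull vs. slab+mould+level union
    return None
def res(v):
    pr=proj(T,slab_pts(*v)[4:]); # 0:+y,1:+x,2:-y,3:-x
    return (pr-np.array([uv[3],uv[0],uv[1],uv[2]])).ravel()
r=least_squares(res,[.555,.19,0.0]);print("pose",r.x,"res",np.round(r.fun,1))
x,y,yaw=r.x
d=np.array([-np.sin(yaw),np.cos(yaw)])
print("dir",d,"foot",[x,y]+d*-.145,"corner",[x,y]-d*.17)
ft=[];co=[];lv=[]
for p in(T,S):
    for n in("slab_corner","foot_axis","level_mid"): print(n,tip_of(p,n)[0]["centre"])
R=Ro.from_rotvec(arm.read_state()["ee_rot"]).as_matrix();print(np.round(R,3))
o=T["frame"].copy()
for q in proj(T,slab_pts(*r.x)[4:]): cv2.circle(o,tuple(int(v) for v in np.round(q)),2,(0,0,255),-1)
for q in proj(T,wedge_pts(.5895,-.2528,1.814)): cv2.circle(o,tuple(int(v) for v in np.round(q)),1,(255,0,0),-1)
cv2.imwrite("pics/ov.png",cv2.resize(o[160:320,205:515],None,fx=2.5,fy=2.5))
E
```

```text
pose [0.52911647 0.19385912 0.13523658] res [-1.9 -0.   0.4 -1.1  1.1 -0.6  0.5  1.6]
dir [-0.13482474  0.99086946] foot [0.54866606 0.05018305] corner [0.55203668 0.02541131]
slab_corner [0.5514, 0.0249, 0.0231]
foot_axis [0.5497, 0.0541, 0.0252]
level_mid [0.5563, 0.1497, 0.0679]
slab_corner [0.5542, 0.0261, 0.0264]
foot_axis [0.547, 0.0529, 0.0249]
level_mid [0.5631, 0.1554, 0.0699]
[[ 0.412  0.    -0.911]
 [ 0.911  0.     0.412]
 [ 0.    -1.    -0.   ]]
```

View pics/ov.png

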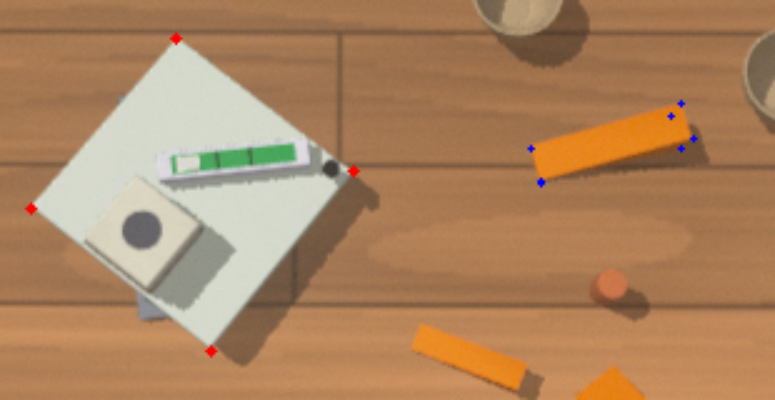

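Stand yaw is 0.135, the foot is near (0.549,0.051), and the fitted corner (0.552,0.025) matches the networks. The straight line to the wedge keeps a radius of at least 0.448 m and clears everything. I'll grasp at wedge x = -62 mm, world (0.604,-0.313), with the tool's x at yaw 0.243.

```bash
python3 -m creep '[{"tx":-0.734,"tz":-0.754,"gripper":1},{"tx":-0.734,"tz":-0.754,"gripper":1},{"tx":-0.734,"tz":-0.754,"gripper":1},{"tx":-0.734,"tz":-0.754,"gripper":1},{"tx":-0.734,"tz":-0.754,"gripper":1},{"tx":-0.734,"tz":-0.754,"gripper":1},{"tx":-0.734,"tz":-0.754,"gripper":1},{"tx":-0.734,"tz":-0.754,"gripper":1}]'; python3 -m creep '[{"tx":-0.734,"tz":-0.754,"gripper":1},{"tx":-0.734,"tz":-0.754,"gripper":1},{"tx":-0.734,"tz":-0.754,"gripper":1},{"tx":-0.734,"tz":-0.754,"gripper":1},{"tx":-0.734,"tz":-0.754,"gripper":1},{"tx":-0.734,"tz":-0.754,"gripper":1},{"tx":-0.734,"tz":-0.754,"gripper":1},{"tx":-0.734,"tz":-0.754,"gripper":1}]'; python3 -m creep '[{"tx":-0.734,"tz":-0.754,"turn":0.575,"gripper":1},{"tx":-0.734,"tz":-0.754,"turn":0.575,"gripper":1},{"tx":-0.734,"tz":-0.754,"turn":0.575,"gripper":1},{"tx":-0.734,"tz":-0.754,"turn":0.575,"gripper":1},{"tx":-0.734,"tz":-0.754,"turn":0.575,"gripper":1},{"tx":-0.734,"tz":-0.754,"turn":0.575,"gripper":1},{"tx":-0.734,"tz":-0.754,"turn":0.575,"gripper":1},{"tx":-0.734,"tz":-0.754,"turn":0.575,"gripper":1}]'; python3 - <<'E'
from workcell import *
from scipy.spatial.transform import Rotation as Ro
import cv2
s=arm.read_state();print(s["position"],s["q"]);print(Ro.from_rotvec(s["ee_rot"]).as_matrix().round(3))
p=get_image("wrist");cv2.imwrite("pics/w1.png",p["frame"])
E
```

```text
[0.25757328 0.56948993 0.21465237] [ 1.04042433e+00  4.90924239e-01  1.55888118e+00 -3.59731325e-05
  1.09168549e+00 -1.05615246e-01]
[[ 0.412  0.    -0.911]
 [ 0.911  0.     0.412]
 [ 0.    -1.    -0.   ]]schema error: expected keys gripper, tx, ty, tz, turn
schema error: expected keys gripper, tx, ty, tz, turn
schema error: expected keys gripper, tx, ty, tz, turn
```

View pics/w1.png

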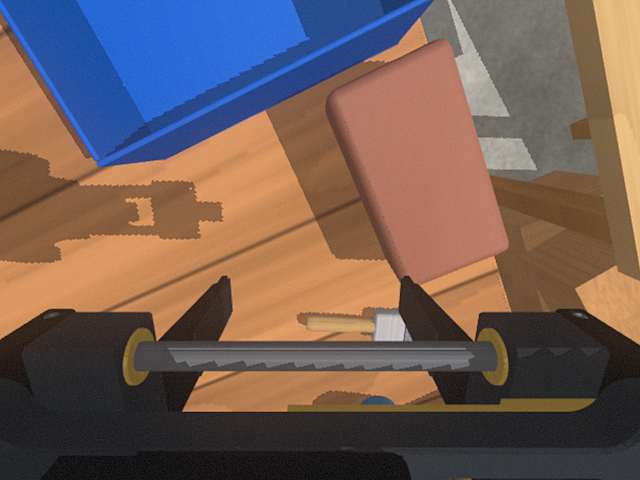

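All five keys are required in every row.

```bash
python3 -m creep '[{"gripper":1,"tx":-0.734,"ty":0,"tz":-0.754,"turn":0},{"gripper":1,"tx":-0.734,"ty":0,"tz":-0.754,"turn":0},{"gripper":1,"tx":-0.734,"ty":0,"tz":-0.754,"turn":0},{"gripper":1,"tx":-0.734,"ty":0,"tz":-0.754,"turn":0},{"gripper":1,"tx":-0.734,"ty":0,"tz":-0.754,"turn":0},{"gripper":1,"tx":-0.734,"ty":0,"tz":-0.754,"turn":0},{"gripper":1,"tx":-0.734,"ty":0,"tz":-0.754,"turn":0},{"gripper":1,"tx":-0.734,"ty":0,"tz":-0.754,"turn":0}]'
```

```text
t: 3.3
position: [0.3737, 0.274, 0.2149]
ee_rot: [-1.382, -0.889, 0.888]
wrist_force: [0.1, 0.5, 0.5]
opening: 0.0951
```

```bash
python3 -m creep '[{"gripper":1,"tx":-0.734,"ty":0,"tz":-0.754,"turn":0},{"gripper":1,"tx":-0.734,"ty":0,"tz":-0.754,"turn":0},{"gripper":1,"tx":-0.734,"ty":0,"tz":-0.754,"turn":0},{"gripper":1,"tx":-0.734,"ty":0,"tz":-0.754,"turn":0},{"gripper":1,"tx":-0.734,"ty":0,"tz":-0.754,"turn":0},{"gripper":1,"tx":-0.734,"ty":0,"tz":-0.754,"turn":0},{"gripper":1,"tx":-0.734,"ty":0,"tz":-0.754,"turn":0},{"gripper":1,"tx":-0.734,"ty":0,"tz":-0.754,"turn":0}]'; python3 -m creep '[{"gripper":1,"tx":-0.734,"ty":0,"tz":-0.754,"turn":0.575},{"gripper":1,"tx":-0.734,"ty":0,"tz":-0.754,"turn":0.575},{"gripper":1,"tx":-0.734,"ty":0,"tz":-0.754,"turn":0.575},{"gripper":1,"tx":-0.734,"ty":0,"tz":-0.754,"turn":0.575},{"gripper":1,"tx":-0.734,"ty":0,"tz":-0.754,"turn":0.575},{"gripper":1,"tx":-0.734,"ty":0,"tz":-0.754,"turn":0.575},{"gripper":1,"tx":-0.734,"ty":0,"tz":-0.754,"turn":0.575},{"gripper":1,"tx":-0.734,"ty":0,"tz":-0.754,"turn":0.575}]'; python3 - <<'E'
from workcell import *
from h import *
from scipy.spatial.transform import Rotation as Ro
s=arm.read_state();print(s["position"],s["q"]);R=Ro.from_rotvec(s["ee_rot"]).as_matrix();print(R.round(3))
p=get_image("wrist");cv2.imwrite("pics/w2.png",p["frame"])
print([(d["score"],d["centre"]) for d in tip_of(p,"wedge")])
m=silhouettes(p,"wedge")
if m:
    m=m[0]["pixels"].astype(float);print(m.sum(),fit([p],[m],[.5895,-.2528,1.814],wedge_pts))
print(R.T@(np.array([.604,-.313,.01])-s["position"]))
E
```

```text
t: 4.1
position: [0.489, -0.0189, 0.2143]
ee_rot: [-1.381, -0.889, 0.889]
wrist_force: [-0.6, 0.2, -0.6]
opening: 0.0955
t: 4.9
position: [0.6046, -0.3116, 0.2136]
ee_rot: [-1.561, -0.19, 0.191]
wrist_force: [-1.0, 0.7, -0.1]
opening: 0.0951
[ 0.60459033 -0.31155969  0.21360179] [-5.72994464e-01  5.72803534e-01  1.41081314e+00  3.26211361e-04
  1.15901790e+00 -8.15704201e-01]
[[ 0.971 -0.001 -0.24 ]
 [ 0.24   0.001  0.971]
 [-0.    -1.     0.001]]
[(0.74, [0.2524, -0.2963, -0.0054]), (0.67, [0.5903, -0.2554, -0.0023])]
5935.0 (array([ 0.59255682, -0.25241951,  1.80087971]), np.float64(0.01946115598724747))
[-0.00081793  0.20360091 -0.00145252]
```

View pics/w2.png

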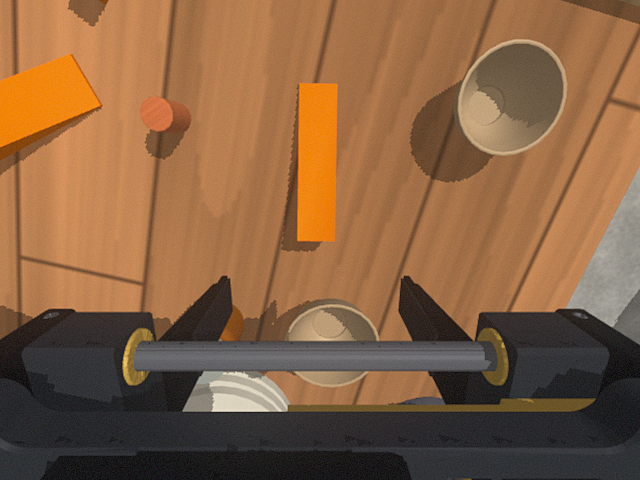

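The wrist picture shows the wedge at (317,162) with its thick end at row 240, and the single-view fit is tight (1.9%): (0.5926,-0.2524), yaw 1.801. The bowl and prop are clear of the jaws, so I descend and grip.

```bash
python3 -m creep '[{"gripper":1,"tx":0.006,"ty":0.15,"tz":-0.005,"turn":0.008},{"gripper":1,"tx":0.006,"ty":0.3,"tz":-0.005,"turn":0.008},{"gripper":1,"tx":0.006,"ty":0.42,"tz":-0.005,"turn":0.008},{"gripper":1,"tx":0.006,"ty":0.54,"tz":-0.005,"turn":0.008},{"gripper":1,"tx":0.006,"ty":0.62,"tz":-0.005,"turn":0.008},{"gripper":1,"tx":0.006,"ty":0.67,"tz":-0.005,"turn":0.008},{"gripper":1,"tx":0.006,"ty":0.68,"tz":-0.005,"turn":0.008},{"gripper":1,"tx":0.006,"ty":0.68,"tz":-0.005,"turn":0.008}]'; python3 -m creep '[{"gripper":-0.2,"tx":0,"ty":0,"tz":0,"turn":0},{"gripper":-0.5,"tx":0,"ty":0,"tz":0,"turn":0},{"gripper":-1,"tx":0,"ty":0,"tz":0,"turn":0},{"gripper":-1,"tx":0,"ty":0,"tz":0,"turn":0},{"gripper":-1,"tx":0,"ty":0,"tz":0,"turn":0},{"gripper":-1,"tx":0,"ty":0,"tz":0,"turn":0},{"gripper":-1,"tx":0,"ty":0,"tz":0,"turn":0},{"gripper":-1,"tx":0,"ty":0,"tz":0,"turn":0}]'
```

```text
t: 5.85
position: [0.6062, -0.3125, 0.0114]
ee_rot: [-1.563, -0.182, 0.181]
wrist_force: [0.3, 0.6, -0.0]
opening: 0.0948
t: 6.65
position: [0.6057, -0.3131, 0.0106]
ee_rot: [-1.563, -0.181, 0.181]
wrist_force: [-0.7, -0.2, 0.4]
opening: 0.0397
```

Gripped at 39.7 mm opening. I lift 30 mm, carry to about 50 mm short of the foot while turning to the stand's axis, and set down.

```bash
python3 -m creep '[{"gripper":-1,"tx":0,"ty":-0.05,"tz":0,"turn":0},{"gripper":-1,"tx":0,"ty":-0.1,"tz":0,"turn":0},{"gripper":-1,"tx":0.01,"ty":-0.1,"tz":0.1,"turn":0.02},{"gripper":-1,"tx":0.02,"ty":-0.1,"tz":0.22,"turn":0.04},{"gripper":-1,"tx":0.03,"ty":-0.1,"tz":0.34,"turn":0.061},{"gripper":-1,"tx":0.03,"ty":-0.1,"tz":0.46,"turn":0.061},{"gripper":-1,"tx":0.03,"ty":-0.1,"tz":0.55,"turn":0.061},{"gripper":-1,"tx":0.03,"ty":-0.1,"tz":0.592,"turn":0.061}]'; python3 -m creep '[{"gripper":-1,"tx":0,"ty":0,"tz":0,"turn":0},{"gripper":-1,"tx":0,"ty":0.04,"tz":0,"turn":0},{"gripper":-1,"tx":0,"ty":0.07,"tz":0,"turn":0},{"gripper":-1,"tx":0,"ty":0.09,"tz":0,"turn":0},{"gripper":-1,"tx":0,"ty":0.1,"tz":0,"turn":0},{"gripper":-1,"tx":0,"ty":0.1,"tz":0,"turn":0}]'; python3 - <<'E'
from workcell import *
from h import *
T=get_image("top");S=get_image("side");W=get_image("wrist")
o=np.hstack([cv2.resize(T["frame"][165:310,210:460],None,fx=1.6,fy=1.6),cv2.resize(S["frame"][190:335,210:460],None,fx=1.6,fy=1.6)])
o=np.vstack([o,cv2.copyMakeBorder(cv2.resize(W["frame"],(440,330)),0,0,0,o.shape[1]-440,0)])
cv2.imwrite("pics/b1.png",o)
for p in(T,S,W): print([(d["score"],d["centre"]) for d in tip_of(p,"foot_axis")[:1]],[(d["score"],d["centre"]) for d in tip_of(p,"slab_corner")[:1]])
E
```

```text
t: 7.45
position: [0.5739, -0.1363, 0.0421]
ee_rot: [-1.568, -0.108, 0.106]
wrist_force: [0.6, -0.9, -1.2]
opening: 0.0396
t: 8.05
position: [0.5736, -0.1389, 0.0105]
ee_rot: [-1.568, -0.104, 0.106]
wrist_force: [-3.9, -1.4, 5.2]
opening: 0.0401
[(0.55, [0.5309, 0.1974, 0.0006])] []
[(0.67, [0.4317, -0.2399, -0.0029])] [(0.94, [0.5544, 0.0275, 0.0266])]
[] []
```

View pics/b1.png

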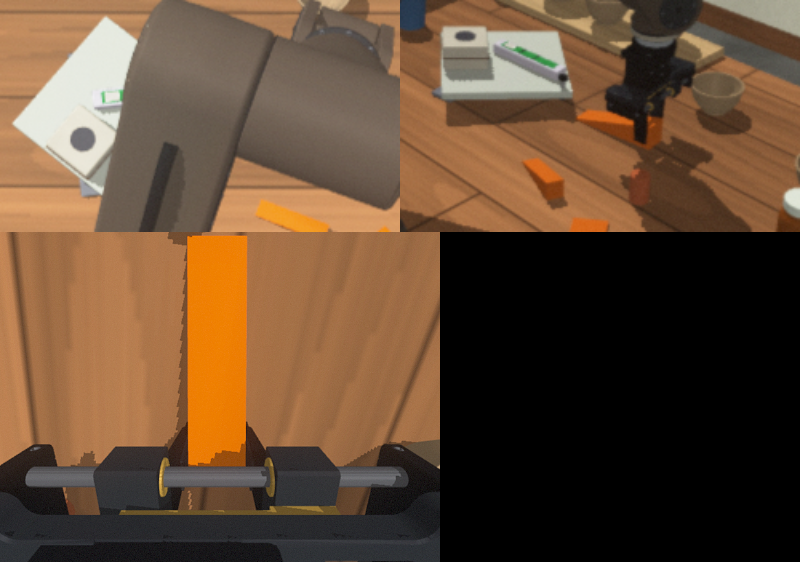

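The side view shows the wedge on the bench with its thin tip just short of the slab corner. The arm hides the level in the top view, so I'll read the bubble from the side. The wrist shows a light 5 N press, so I open slightly and regrip to let the wedge settle flat.

```bash
python3 -m creep '[{"gripper":0.05,"tx":0,"ty":0,"tz":0,"turn":0},{"gripper":0.05,"tx":0,"ty":0,"tz":0,"turn":0},{"gripper":0.05,"tx":0,"ty":0,"tz":0,"turn":0},{"gripper":-1,"tx":0,"ty":0,"tz":0,"turn":0},{"gripper":-1,"tx":0,"ty":0,"tz":0,"turn":0},{"gripper":-1,"tx":0,"ty":0,"tz":0,"turn":0},{"gripper":-1,"tx":0,"ty":0,"tz":0,"turn":0}]'; cat > bub.py <<'E'
from workcell import *
from h import *
# stand pose from first fit; level strip rectified in the side view
X0,Y0,YAW=.5291,.1939,.1352
def run(name,tilt):
    S=get_image("side")
    s=arm.read_state();print(s["t"],s["position"],s["wrist_force"].round(1))
    # corners of level top: use network level_mid for centring
    l=tip_of(S,"level_mid"); c=np.array(l[0]["centre"]); print("level_mid",c)
    c=back(S,proj(S,c),.074-.102*np.tan(tilt)*1.0)[0]
    d=np.array([-np.sin(YAW),np.cos(YAW),0])*np.cos(tilt)+[0,0,np.sin(tilt)]; e=np.array([np.cos(YAW),np.sin(YAW),0])
    P=[c+d*a+e*b for a,b in((.08,-.02),(-.08,-.02),(-.08,.02),(.08,.02))]
    H=cv2.getPerspectiveTransform(proj(S,np.array(P)).astype(np.float32),np.float32([[0,0],[800,0],[800,200],[0,200]]))
    r=cv2.warpPerspective(S["frame"],H,(800,200),flags=cv2.INTER_CUBIC)
    z=S["frame"][190:290,220:420]
    cv2.imwrite(name,np.vstack([r,cv2.resize(z,(800,400),interpolation=2)]))
E
python3 - <<'E'
from bub import *
run("pics/bub1.png",.06)
W=get_image("wrist")
m=silhouettes(W,"wedge")
if m:
    m=m[0]["pixels"]; print(m.sum()); m=m.astype(float)
    # only long edges seen: fit lines on left/right edge and back-project at the top-surface
    for row in range(20,240,40):
        xs=np.nonzero(m[row])[0]
        print(row,len(xs),xs.min() if len(xs) else 0,xs.max() if len(xs) else 0)
E
```

```text
t: 9.2
position: [0.5739, -0.1381, 0.0106]
ee_rot: [-1.568, -0.106, 0.106]
wrist_force: [0.3, 0.7, -0.9]
opening: 0.0398
9.25 [ 0.57393965 -0.13809913  0.0105611 ] [ 0.  -0.1 -1.2]
level_mid [0.5601 0.1562 0.0712]
28493
20 86 273 358
60 86 273 358
100 86 273 358
140 86 273 358
180 86 273 358
220 84 274 357
```

View pics/bub1.png

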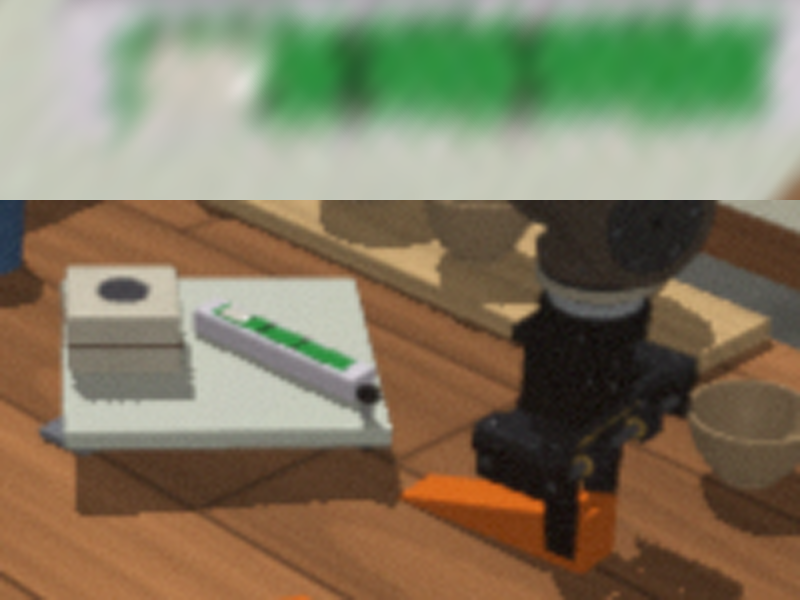

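The rectified strip (5 px/mm) has the bubble at 193 and the lines at 352 and 525. That makes +49 mm, agreeing with the stated +48, so the reading works. The wedge is parallel to the tool and in line with the foot (lateral offset about 0). Next I slide it in, slowly.

```bash
python3 -m creep '[{"gripper":-1,"tx":0,"ty":0,"tz":0.02,"turn":0},{"gripper":-1,"tx":0,"ty":0,"tz":0.05,"turn":0},{"gripper":-1,"tx":0,"ty":0,"tz":0.08,"turn":0},{"gripper":-1,"tx":0,"ty":0,"tz":0.11,"turn":0},{"gripper":-1,"tx":0,"ty":0,"tz":0.13,"turn":0},{"gripper":-1,"tx":0,"ty":0,"tz":0.14,"turn":0},{"gripper":-1,"tx":0,"ty":0,"tz":0.15,"turn":0},{"gripper":-1,"tx":0,"ty":0,"tz":0.16,"turn":0}]'; python3 -m creep '[{"gripper":-1,"tx":0,"ty":0,"tz":0.01,"turn":0},{"gripper":-1,"tx":0,"ty":0,"tz":0.02,"turn":0},{"gripper":-1,"tx":0,"ty":0,"tz":0.03,"turn":0},{"gripper":-1,"tx":0,"ty":0,"tz":0.04,"turn":0},{"gripper":-1,"tx":0,"ty":0,"tz":0.05,"turn":0},{"gripper":-1,"tx":0,"ty":0,"tz":0.06,"turn":0},{"gripper":-1,"tx":0,"ty":0,"tz":0.07,"turn":0}]'; python3 - <<'E'
from bub import *
run("pics/bub2.png",.05)
E
```

```text
t: 10.2
position: [0.5676, -0.0904, 0.0107]
ee_rot: [-1.568, -0.106, 0.105]
wrist_force: [0.0, -0.5, -0.6]
opening: 0.0396
t: 10.9
position: [0.5647, -0.0695, 0.0106]
ee_rot: [-1.568, -0.106, 0.106]
wrist_force: [-0.5, -0.5, -1.7]
opening: 0.0401
10.95 [ 0.56458075 -0.06912596  0.01062855] [ 0.3  0.6 -0.3]
level_mid [0.558  0.1576 0.0688]
```

View pics/bub2.png

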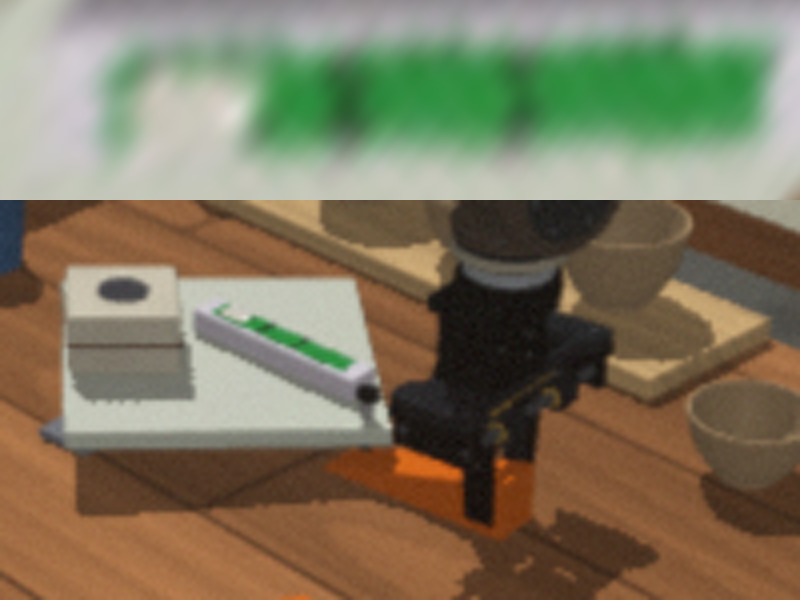

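At 70 mm of travel (tip about 20 mm past the foot axis) the bubble is still at 187–190, so there is no contact yet. I keep creeping at 2.4 mm per row.

```bash
python3 -m creep '[{"gripper":-1,"tx":0,"ty":0,"tz":0.008,"turn":0},{"gripper":-1,"tx":0,"ty":0,"tz":0.016,"turn":0},{"gripper":-1,"tx":0,"ty":0,"tz":0.024,"turn":0},{"gripper":-1,"tx":0,"ty":0,"tz":0.032,"turn":0},{"gripper":-1,"tx":0,"ty":0,"tz":0.04,"turn":0},{"gripper":-1,"tx":0,"ty":0,"tz":0.048,"turn":0},{"gripper":-1,"tx":0,"ty":0,"tz":0.056,"turn":0},{"gripper":-1,"tx":0,"ty":0,"tz":0.064,"turn":0}]'; python3 - <<'E'
from bub import *
run("pics/bub3.png",.04)
E
```

```text
t: 11.8
position: [0.5621, -0.0505, 0.0106]
ee_rot: [-1.568, -0.106, 0.106]
wrist_force: [-0.9, -0.2, -0.8]
opening: 0.0398
11.85 [ 0.56202916 -0.05021307  0.01062357] [ 0.4  0.2 -0.9]
level_mid [0.5596 0.1536 0.0695]
```

View pics/bub3.png

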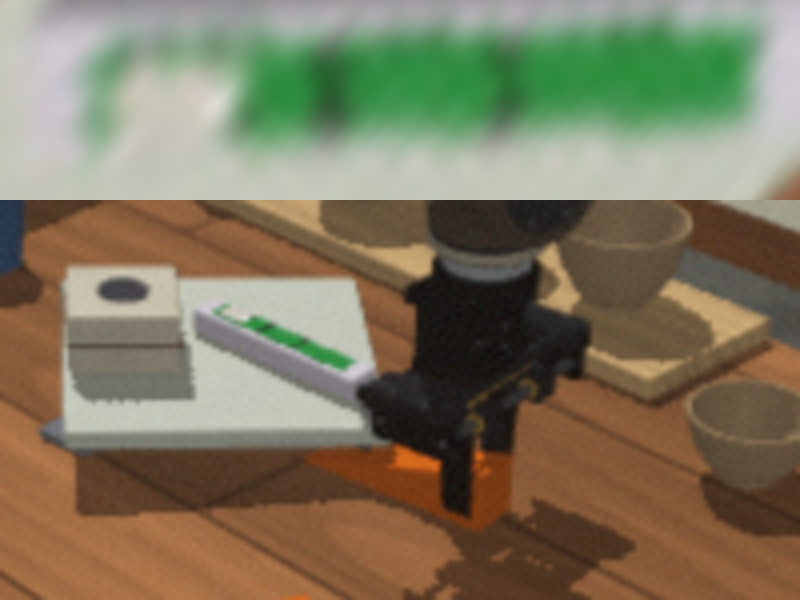

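Still no contact: bubble 178 against a midpoint of 417, which is +48 mm. The foot must be screwed in high (contact is expected by about 45 mm depth), so I continue.

```bash
python3 -m creep '[{"gripper":-1,"tx":0,"ty":0,"tz":0.008,"turn":0},{"gripper":-1,"tx":0,"ty":0,"tz":0.016,"turn":0},{"gripper":-1,"tx":0,"ty":0,"tz":0.024,"turn":0},{"gripper":-1,"tx":0,"ty":0,"tz":0.032,"turn":0},{"gripper":-1,"tx":0,"ty":0,"tz":0.04,"turn":0},{"gripper":-1,"tx":0,"ty":0,"tz":0.048,"turn":0},{"gripper":-1,"tx":0,"ty":0,"tz":0.056,"turn":0},{"gripper":-1,"tx":0,"ty":0,"tz":0.064,"turn":0}]'; python3 - <<'E'
from bub import *
run("pics/bub4.png",.03)
E
```

```text
t: 12.7
position: [0.5604, -0.0329, 0.0108]
ee_rot: [-1.57, -0.107, 0.104]
wrist_force: [1.8, -11.3, -1.9]
opening: 0.0397
12.75 [ 0.56021504 -0.03229572  0.01077995] [ 1.7 -1.3 -2.7]
level_mid [0.5582 0.1574 0.0686]
```

View pics/bub4.png

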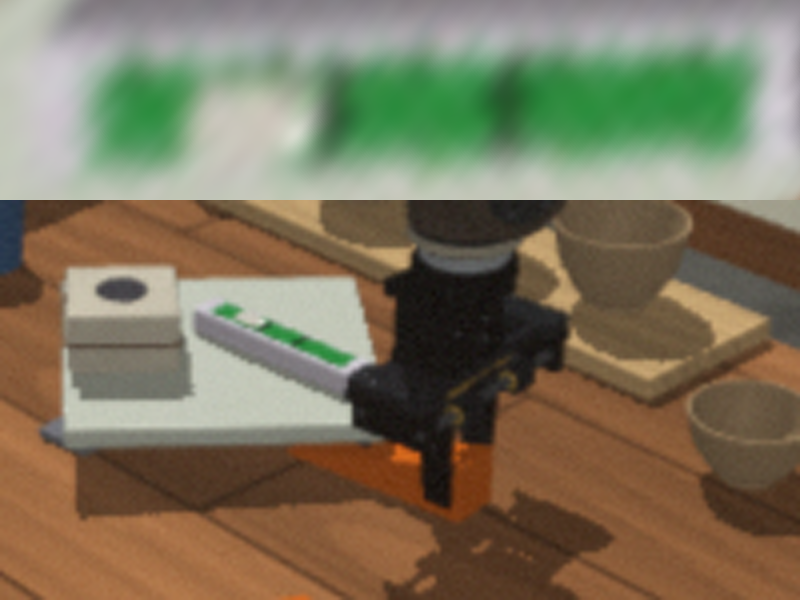

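The wedge is lifting the slab: bubble about 255 against a midpoint of 420, so +33 mm, and the push peaks at 11 N along y while moving. I go on more slowly, at 1.8 mm per row.

```bash
python3 -m creep '[{"gripper":-1,"tx":0,"ty":0,"tz":0.006,"turn":0},{"gripper":-1,"tx":0,"ty":0,"tz":0.012,"turn":0},{"gripper":-1,"tx":0,"ty":0,"tz":0.018,"turn":0},{"gripper":-1,"tx":0,"ty":0,"tz":0.024,"turn":0},{"gripper":-1,"tx":0,"ty":0,"tz":0.03,"turn":0},{"gripper":-1,"tx":0,"ty":0,"tz":0.036,"turn":0},{"gripper":-1,"tx":0,"ty":0,"tz":0.042,"turn":0},{"gripper":-1,"tx":0,"ty":0,"tz":0.048,"turn":0}]'; python3 - <<'E'
from bub import *
run("pics/bub5.png",.02)
E
```

```text
t: 13.6
position: [0.5581, -0.0183, 0.0107]
ee_rot: [-1.569, -0.106, 0.105]
wrist_force: [2.4, -11.4, -1.9]
opening: 0.04
13.65 [ 0.55796538 -0.01783339  0.0106502 ] [ 2.5 -1.4 -2.7]
level_mid [0.559  0.1568 0.0737]
```

View pics/bub5.png

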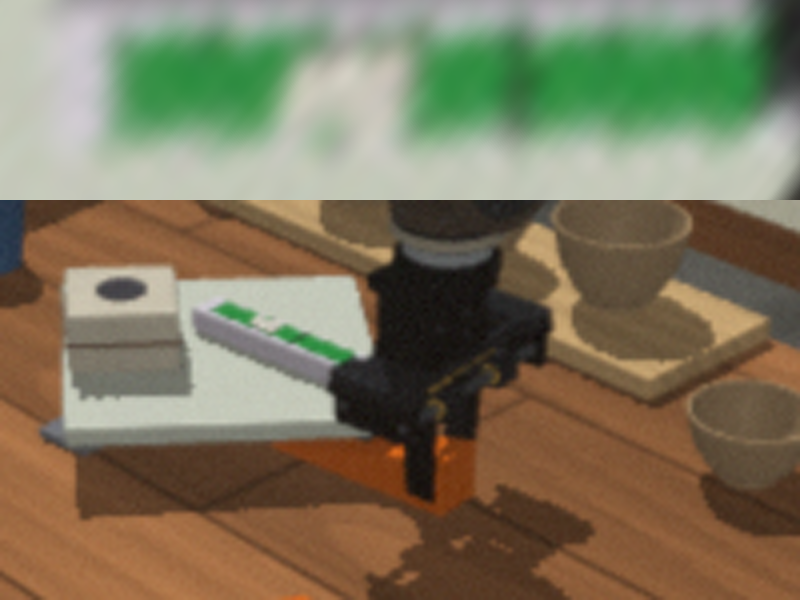

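Bubble centre is 347, right line 522, midpoint about 437, so +18 mm. I push 12 mm more and then read again.

```bash
python3 -m creep '[{"gripper":-1,"tx":0,"ty":0,"tz":0.006,"turn":0},{"gripper":-1,"tx":0,"ty":0,"tz":0.012,"turn":0},{"gripper":-1,"tx":0,"ty":0,"tz":0.018,"turn":0},{"gripper":-1,"tx":0,"ty":0,"tz":0.024,"turn":0},{"gripper":-1,"tx":0,"ty":0,"tz":0.03,"turn":0},{"gripper":-1,"tx":0,"ty":0,"tz":0.036,"turn":0},{"gripper":-1,"tx":0,"ty":0,"tz":0.04,"turn":0},{"gripper":-1,"tx":0,"ty":0,"tz":0.04,"turn":0}]'; python3 - <<'E'
from bub import *
run("pics/bub6.png",.005)
T=get_image("top");cv2.imwrite("pics/t6.png",cv2.resize(T["frame"][165:310,210:360],None,fx=4,fy=4,interpolation=2))
W=get_image("wrist");cv2.imwrite("pics/w6.png",W["frame"])
E
```

```text
t: 14.5
position: [0.5561, -0.0057, 0.0106]
ee_rot: [-1.568, -0.106, 0.105]
wrist_force: [2.4, -4.4, -3.8]
opening: 0.0396
14.55 [ 0.55613152 -0.00568352  0.0105672 ] [ 2.  -3.9 -2.4]
level_mid [0.5592 0.1566 0.075 ]
```

View pics/bub6.png

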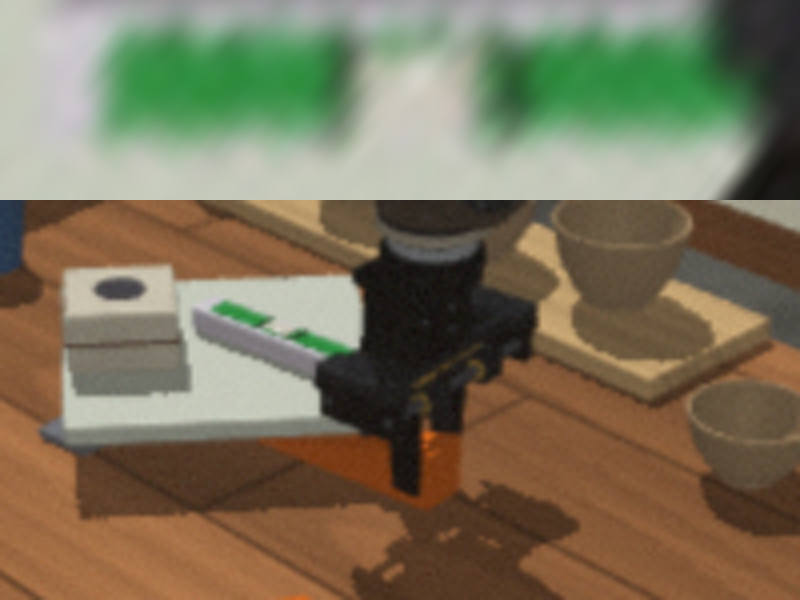

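View pics/w6.png

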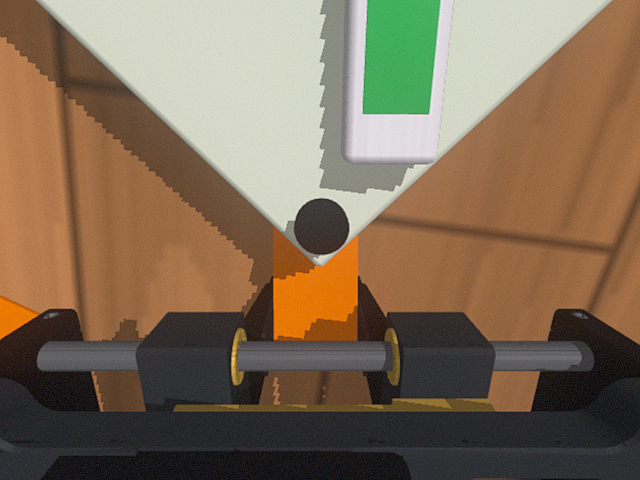

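The wrist view shows the foot screw at (321,226) centred over the wedge (273–358). The bubble sits 353–475 between lines at about 345 and 510, so about +3 to +4.5 mm. I push 3.6 mm more, slowly.

```bash
python3 -m creep '[{"gripper":-1,"tx":0,"ty":0,"tz":0.003,"turn":0},{"gripper":-1,"tx":0,"ty":0,"tz":0.006,"turn":0},{"gripper":-1,"tx":0,"ty":0,"tz":0.009,"turn":0},{"gripper":-1,"tx":0,"ty":0,"tz":0.012,"turn":0},{"gripper":-1,"tx":0,"ty":0,"tz":0.012,"turn":0},{"gripper":-1,"tx":0,"ty":0,"tz":0.012,"turn":0}]'; python3 - <<'E'
from bub import *
run("pics/bub7.png",.0)
E
```

```text
t: 15.3
position: [0.5555, -0.002, 0.0106]
ee_rot: [-1.568, -0.106, 0.106]
wrist_force: [1.1, -4.6, -3.5]
opening: 0.0398
15.35 [ 0.55552759 -0.00203156  0.01058947] [ 1.4 -4.7 -4. ]
level_mid [0.5602 0.1539 0.0717]
```

View pics/bub7.png

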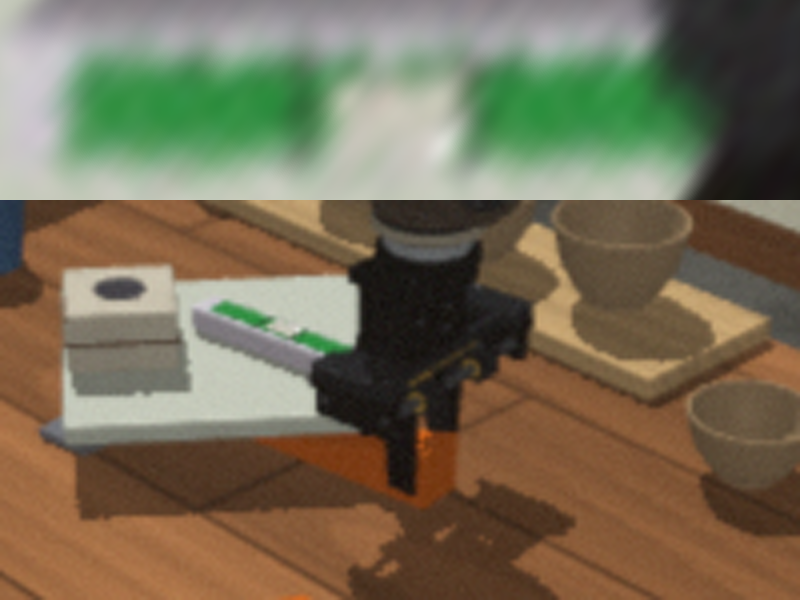

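The bubble now looks centred: 330–458, centre 394, with lines at about 308 and 472. I release, lift clear and check without occlusion.

```bash
python3 -m creep '[{"gripper":0.3,"tx":0,"ty":0,"tz":0,"turn":0},{"gripper":0.3,"tx":0,"ty":0,"tz":0,"turn":0},{"gripper":0.3,"tx":0,"ty":0,"tz":0,"turn":0},{"gripper":0.3,"tx":0,"ty":0,"tz":0,"turn":0},{"gripper":0.3,"tx":0,"ty":0,"tz":-0.03,"turn":0},{"gripper":0.3,"tx":0,"ty":-0.1,"tz":-0.03,"turn":0},{"gripper":0.3,"tx":0,"ty":-0.25,"tz":-0.1,"turn":0},{"gripper":0.3,"tx":0,"ty":-0.4,"tz":-0.2,"turn":0}]'; python3 -m creep '[{"gripper":0.3,"tx":0,"ty":0,"tz":-0.15,"turn":0},{"gripper":0.3,"tx":0,"ty":0,"tz":-0.3,"turn":0},{"gripper":0.3,"tx":0,"ty":0,"tz":-0.45,"turn":0},{"gripper":0.3,"tx":0,"ty":0,"tz":-0.6,"turn":0},{"gripper":0.3,"tx":0,"ty":0,"tz":-0.75,"turn":0},{"gripper":0.3,"tx":0,"ty":0,"tz":-0.9,"turn":0},{"gripper":0.3,"tx":0,"ty":0,"tz":-0.9,"turn":0}]'; python3 - <<'E'
from bub import *
run("pics/bub8.png",.0)
T=get_image("top");S=get_image("side")
cv2.imwrite("pics/t8.png",cv2.resize(T["frame"][195:255,250:400],(800,320),interpolation=2))
mt=[d["pixels"].astype(float) for d in silhouettes(T,"wedge")]
for n,k in(("prop",(.431,-.243)),("bowl_a",(.656,-.444)),("cup",(.559,.528)),("glaze",(.52,-.478)),("brush",(.42,.582))):
    print(n,k,[tuple(np.round(d["centre"],3)) for d in tip_of(S,n)[:2]])
E
```

```text
t: 16.2
position: [0.563, -0.0595, 0.1286]
ee_rot: [-1.568, -0.106, 0.107]
wrist_force: [0.6, -0.6, 0.1]
opening: 0.0617
t: 16.9
position: [0.599, -0.3325, 0.1267]
ee_rot: [-1.57, -0.103, 0.102]
wrist_force: [-1.2, 1.2, -0.5]
opening: 0.0619
16.95 [ 0.59872017 -0.32971991  0.12654597] [-1.   1.   0.2]
level_mid [0.56   0.1564 0.0775]
prop (0.431, -0.243) [(np.float64(0.431), np.float64(-0.24), np.float64(0.001))]
bowl_a (0.656, -0.444) [(np.float64(0.655), np.float64(-0.444), np.float64(-0.001)), (np.float64(0.751), np.float64(-0.152), np.float64(0.001))]
cup (0.559, 0.528) [(np.float64(0.558), np.float64(0.527), np.float64(-0.002))]
glaze (0.52, -0.478) [(np.float64(0.524), np.float64(-0.478), np.float64(0.005))]
brush (0.42, 0.582) []
```

View pics/bub8.png

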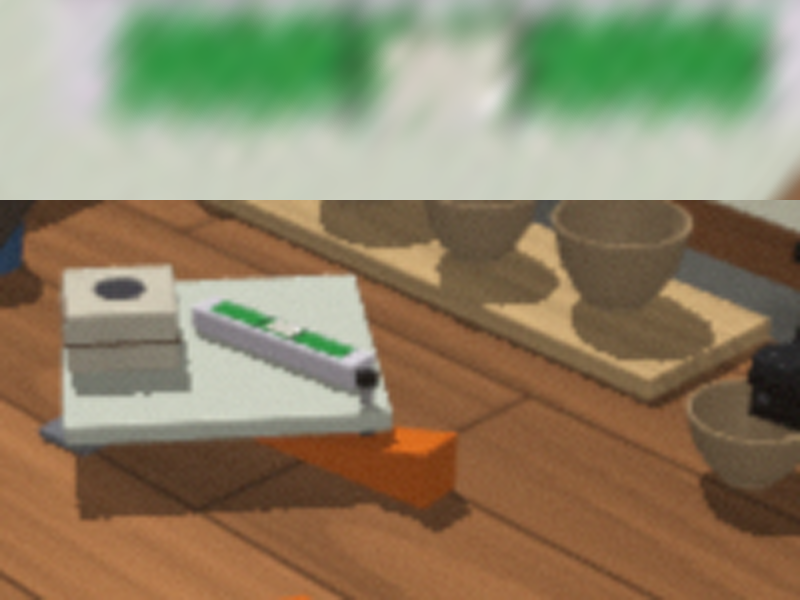

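View pics/t8.png

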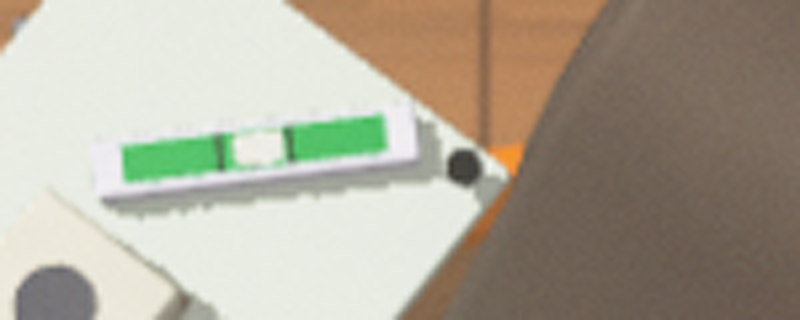

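In the top view (0.45 mm/px) the lines are at 220 and 291 and the bubble spans 233–285 (centre about 259): about -1.5 mm. The side view gives about -1 mm. I'll check this numerically with a profile along the level before handing in.

```bash
python3 - <<'E'
from workcell import *
from h import *
T=get_image("top")
yaw=.1352;c=back(T,proj(T,[.5585,.1525,.074]),.074)[0]
a=np.arange(-.07,.0701,.0005)
# find window mask by green+white: average profile across +-5mm
F=T["frame"].astype(np.float32)
c=back(T,np.array([[250+255/5.333,195+148/5.333]]),.074)[0]
pr=[]
for b in np.linspace(-.003,.003,5):
    uv=proj(T,c+np.outer(a,[-np.sin(yaw),np.cos(yaw),0])+b*np.array([np.cos(yaw),np.sin(yaw),0])).astype(np.float32)
    pr.append(cv2.remap(F,uv[:,0][None],uv[:,1][None],cv2.INTER_LINEAR)[0])
P=np.mean(pr,0)
red=P[:,2];g=P[:,1]
def cen(w,lo,hi): 
    k=(a>lo)&(a<hi);w=np.clip(w,0,None)*k;return (w*a).sum()/w.sum()
G0=np.median(g[(abs(a)>.03)&(abs(a)<.05)]);print("win",np.round(a[red>150][[0,-1]],4))
l1=cen(G0-20-g,-.025,-.008);l2=cen(G0-20-g,.008,.025)
hi=red>(red[abs(a)<.005].mean()+np.median(red[(abs(a)>.03)&(abs(a)<.05)]))/2
k=a[hi&(abs(a)<.02)]
print("lines",l1,l2,l2-l1,"bubble",k[0],k[-1],"offset mm",((k[0]+k[-1])/2-(l1+l2)/2)*1e3)
s=arm.read_state();print(s["t"],abs(s["dq"]).max())
print([d["centre"] for d in tip_of(get_image("wrist"),"prop")][:1],[d["centre"] for d in tip_of(T,"brush")][:1],[d["centre"] for d in tip_of(T,"bowl_a")])
E
```

```text
win [-0.07  0.07]
lines -0.016169019817921435 0.018270282479610742 0.03443930229753218 bubble -0.012499999999999956 0.011500000000000066 offset mm -1.5506313308445985
17.45 0.002626149206292393
[[0.4313, -0.2462, -0.0016]] [[0.4181, 0.5841, -0.0043]] [[0.7482, -0.1537, 0.0006]]
```

The profile gives -1.5 mm, both views agree, and it is well within the 4 mm. The bystanders are in place and the robot is clear, so I hand in.

```bash
python3 -c "
from workcell import arm
print(arm.close_job(), arm.read_state()['t'])"
```

```text
the job is handed in; nothing more can be done
the job is handed in; nothing more can be done
```

I set the 160 x 40 mm orange wedge under the screw foot and pushed it in slowly until the bubble stood between the lines. Then I released it and backed the arm clear; the job was handed in at about 17.5 s of robot time.

**Last checks:**
- **Bubble:** about 1.5 mm past centre (-1.5 mm) in the top-view profile and about -1 mm by eye in the side view; the limit is 4 mm. The profile put the lines 34 mm apart instead of 32 mm, so allow about 1 mm of error.
- **Wedge:** the foot was over its centre line in the wrist view before I let go. After release the side view showed it flat on the bench under the corner, and the slab stayed level, so it carries the foot. I did not measure its load.
- **Forces:** the wrist force was at most about 12 N at the readings taken while pushing. I did not measure the contact between the wedge and the slab directly.
- **Bystanders:** the prop, both bowls, cup, jar and brush were within about 4 mm of where they started, which is the networks' accuracy. The side view missed the brush, but the top view found it.

The first three moves were refused because every row must carry all five values. They cost no time and moved nothing.

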